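# Put the swapped bench tools back in their own trays

### The arm

A 6-joint arm with a two-finger parallel gripper is mounted at the origin on the work surface. World frame = base frame: x ahead of the robot, y to its left, z up, the work surface at z = 0. Lengths are in m, angles in rad, forces in N, time in s.
With the tool pointing down it reaches from about 0.25 to 0.725 m from the base axis. Payload 4 kg.
Tool frame: the origin (TCP) lies midway between the tips of the shut fingers; the grasp point (between the pads) lies 19 mm behind it; z points along the fingers, x is the direction in which the jaws open and shut, and the axes are right-handed (so a half turn about z gives the same grasp; the last joint's range is limited). The gripper opens to 85 mm and grips with 20 to 120 N. Pads are 22 mm wide; open, the fingers measure 114 mm over their backs; the gripper's body (76 mm by 85 mm) begins 54 mm behind the grasp point. The pads swing forward as they close: fully open they stand 13 mm farther back than shut.
Start: joints at [1.141, 0.241, 0.005, 1.335, 0, 1.571], TCP at [0.208, 0.455, 0.231] pointing down, gripper open.
Joint ranges: [-2.72, 2.72], [-1.05, 1.87], [-1.09, 1.28], [-1.99, 2.15], [-1.42, 1.44], [-3.14, 3.14]. Speed limits (rad/s): [2.79, 2.79, 3.14, 3.14, 3.14, 3.14].

### API

Orientations are given as a unit quaternion [x, y, z, w].
In Python, from workcell import bot, vision, ticket gives the robot as it stands.
- The arm moves only by the tool play_rows, never from a script. Its argument "deltas" is one flat list of numbers, 5 for each row, row after row: the opening, from 0 (shut) to 1 (fully open), then the shift along the tool's x, y, z in units of 60 mm (1.0 is 60 mm), then the turn about the tool's z in degrees. A call has 1 to 12 rows; each row shifts and turns the pose as measured when the row begins, along the tool's axes as they then stand; what a row does not reach is not made up. A row lasts 1/8 s, in which the tool goes at most 62.5 mm and 10.7 degrees, less where a joint would pass 70% of its speed; a pose out of reach is approached as far as the arm can. A call is refused whole if a number of a shift passes 1 or a number of a turn 10.7, either way. A call with a gripper value outside its range is refused whole. The fingers move at their own pace and stop on an object; the grip force is fixed at half the most. Time passes only in rows, so rows that do not move let the fingers close. It gives the time, the measured TCP pose, the force and the opening at its end, in the units of the state.
- bot.get_obs(): the state, without advancing time (a new reading comes with each control period).
- vision.camera(name): name is "side" or "top" or "wrist"; returns a dict with "color" (384x512x3 uint8, blue, green, red), "intrinsics" (3x3 intrinsics, pixels), "rvec" (rotation vector, rad) and "tvec" (3), from world to camera coordinates, as OpenCV has them. Camera axes: x right, y down, z forward; pixel columns grow to the right and rows downward; lengths in m; the calibration is good to about 2 mm. A picture is of the moment at which its call begins. There is no depth.
- ticket.job_done(): hands the job in, once; it reports no verdict.
The state is a dict: "clock": time; "joint_pos": joint angles; "joint_vel": joint speeds; "tau": joint torques, N m; "eef_pos": TCP position; "tool_rot": TCP orientation; "ft_force": force on the tool from outside, world axes, zero at the start; "ft_torque": the same for the moment, N m; "grip_width": finger opening in m.
Only numpy, scipy, OpenCV 4.12 (cv2) and the standard library are available. Lean on these libraries where they do the work, as an engineer would, in place of code of your own. Each camera call takes 0.05 s, during which the arm holds its last target. There are 200 camera calls.

### The job

The three tools have got into each other's trays: put the block plane into the red tray, the spirit level into the yellow tray and the sanding block into the blue tray (each has the colour of its grip), so that each lies flat on the tray floor, near the middle and lengthwise. Park one of them in the empty grey tray on the way to make room, and leave the grey tray empty at the end. Keep the tools upright and set them down gently rather than dropping them, and do not disturb the glue bottle, the green tin or the wood offcut.

Things in the scene. Friction and masses are not known exactly. Their poses are not given: they have to be found in the camera images.
- plane: Block plane on its sole: steel sole 130 x 48 mm, 18 mm high; red grip block on it 80 mm long, 30 mm wide, from 18 to 56 mm above the underside, centred at x = -12 mm; wooden knob at the +x end, brass wheel at -x. About 0.4 kg. Origin: centre of the underside; x along its length, z up. Grip the red block along y. Either way round is right. Starts in the yellow tray.
- level: Yellow spirit level on its edge: 130 mm long, 28 mm wide (30 mm in the lowest 6 mm), 55 mm high (green vial 4 mm higher), aluminium foot, black ends. About 0.18 kg. Origin: centre of the underside; x along its length, z up. Grip it across its width, along y. Either way round is right. Starts in the blue tray.
- sander: Sanding block: wooden base 110 x 62 mm, 21 mm high; blue grip bar on it 90 mm long, 30 mm wide, from 21 to 56 mm above the underside, centred. About 0.2 kg. Origin: centre of the underside; x along its length, z up. Grip the blue bar along y. Either way round is right. Starts in the red tray.
- red_tray: Red plastic tray screwed to the bench, same shape as the other trays: 162 x 96 mm outside, 150 x 84 mm inside, inner floor 4 mm and rim 14 mm above the bench. Origin: centre of its underside, on the bench; x along its length, y across, z up. The block plane's own place.
- yellow_tray: Yellow plastic tray screwed to the bench, same shape as the other trays: 162 x 96 mm outside, 150 x 84 mm inside, inner floor 4 mm and rim 14 mm above the bench. Origin: centre of its underside, on the bench; x along its length, y across, z up. The spirit level's own place.
- blue_tray: Blue plastic tray screwed to the bench, same shape as the other trays: 162 x 96 mm outside, 150 x 84 mm inside, inner floor 4 mm and rim 14 mm above the bench. Origin: centre of its underside, on the bench; x along its length, y across, z up. The sanding block's own place.
- grey_tray: Grey plastic tray screwed to the bench, same shape as the other trays: 162 x 96 mm outside, 150 x 84 mm inside, inner floor 4 mm and rim 14 mm above the bench. Origin: centre of its underside, on the bench; x along its length, y across, z up. Empty at the start and at the end: the free spot for parking one tool.
- glue: Bystander: white glue bottle with a black cap, 56 mm across, 120 mm high, standing beyond the trays. Origin: centre of its underside.
- tin: Bystander: green tin with a pale lid, 72 mm across, 60 mm high, standing beyond the trays. Origin: centre of its underside.
- offcut: Bystander: dark wood offcut, 100 x 55 x 38 mm, lying beyond the trays. Origin: centre of its underside.
Not all that is in view belongs to the job. What is shaped like the yellow_tray but turquoise is not meant. Leave any purple look-alike of the plane alone.

How it is judged:
By the outcome, as a careful person would: the job done as asked, in the order asked, and still so for the second after the job is handed in, with the robot touching nothing.
It also fails if it takes over 112 s, if anything falls off the work surface, if the arm or the gripper's body presses on something with over 40 N, if the wrist force passes 120 N, or if a joint passes its speed limit or range.

## Working session

There is one attempt and no reset: what is moved stays moved. The work goes in short steps, Python scripts to look and compute and a tool call to move; the robot and the scene stay as the last step left them, time stands still between calls to the robot, and variables do not carry over. Pictures are saved under pics/ and viewed, about 12 in all and at most 16, crops included, and the job is handed in when it is done.

Besides the shell and the picture viewer there is one more tool, called after ">>>" as a command line: name --argument value ..., lists and objects as JSON in quotes. play_rows: Moves the arm, as the interface text tells. Its arguments: {"type":"object","properties":{"deltas":{"type":"array"}},"required":["deltas"]}

```bash
ls; mkdir -p pics; python3 - <<'E'
from workcell import bot, vision, ticket
import cv2,numpy as np
for n in ("top","side"):
    c=vision.camera(n); cv2.imwrite(f"pics/{n}0.png",c["color"])
    R=cv2.Rodrigues(np.array(c["rvec"],float))[0]; print(n,np.round(c["intrinsics"],1).tolist(),np.round(-R.T@np.array(c["tvec"]).ravel(),3),R.round(2).tolist())
o=bot.get_obs();print(o["eef_pos"],o["tool_rot"],o["clock"],o["grip_width"])
E
```

```text
pics
top [[367.3, 0.0, 258.0], [0.0, 367.3, 196.6], [0.0, 0.0, 1.0]] [ 0.311 -0.07   1.1  ] [[-0.0, -1.0, -0.02], [-0.98, 0.01, -0.19], [0.19, 0.02, -0.98]]
side [[351.4, 0.0, 257.8], [0.0, 351.4, 194.7], [0.0, 0.0, 1.0]] [ 0.059 -0.598  0.829] [[0.76, -0.65, 0.01], [-0.47, -0.57, -0.67], [0.44, 0.51, -0.74]]
[0.20809703 0.45400354 0.23050655] [ 8.41628055e-01  5.40056778e-01 -7.96079565e-04  5.09045688e-04] 0.1 0.08517390237835215
```

View pics/top0.png

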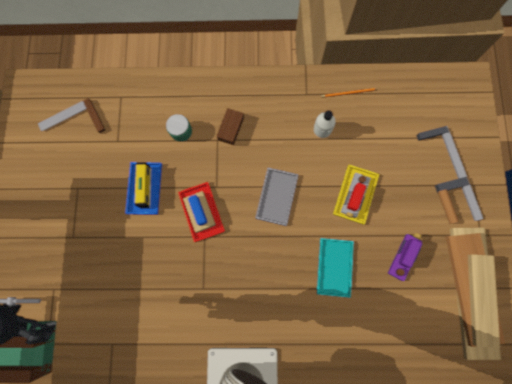

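View pics/side0.png

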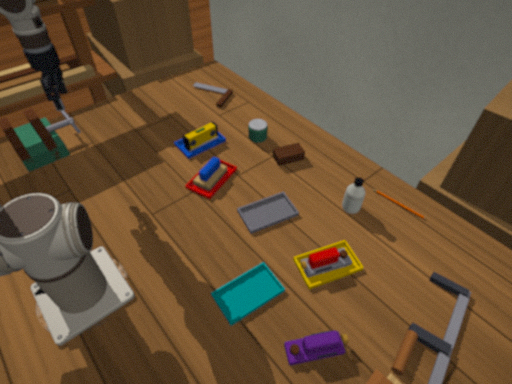

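The tools and trays are in the top view: level in blue tray (144,188), sander in red (201,212), grey tray (278,197), plane in yellow (357,195). The look-alikes are the turquoise tray (337,267), the purple plane (405,257), and the red tray rim or yellow rim when masking red and yellow. I choose by grip colour inside the trays. Bystanders are the tin (178,127), offcut (231,126) and glue (324,124).

```bash
cat > h.py <<'E'
from workcell import bot, vision, ticket
import cv2, numpy as np
from scipy.spatial.transform import Rotation as Ro
HSV=dict(blue=((100,120,60),(125,255,255)),yellow=((22,140,110),(34,255,255)),red=((172,150,80),(180,255,255)),grey=((95,15,70),(130,75,220)))
def cast(c,px,z):
    R=cv2.Rodrigues(np.array(c["rvec"],float))[0]; C=-R.T@np.array(c["tvec"],float).ravel()
    p=np.c_[np.array(px,float).reshape(-1,2),np.ones(len(px))]
    d=(R.T@np.linalg.inv(c["intrinsics"])@p.T).T
    return (C+d*((z-C[2])/d[:,2])[:,None])[:,:2]
def mask(img,col):
    h=cv2.cvtColor(img,cv2.COLOR_BGR2HSV); m=cv2.inRange(h,*HSV[col])
    if col=="red": m|=cv2.inRange(h,(0,170,80),(4,255,255))
    return m
def rects(c,col,z,amin=60):
    """blobs: pixel centre, area, then world centre, sides mm, yaw of the long side"""
    out=[]
    for k in cv2.findContours(mask(c["color"],col),cv2.RETR_EXTERNAL,cv2.CHAIN_APPROX_NONE)[0]:
        k=k[:,0]
        if len(k)<10: continue
        if cv2.contourArea(cv2.convexHull(k))<amin: continue
        w=cast(c,k,z); (x,y),(a,b),t=cv2.minAreaRect((w*1000).astype(np.float32))
        if a<b: a,b,t=b,a,t+90
        out.append((k.mean(0).round().astype(int).tolist(),round(x/1000,4),round(y/1000,4),round(a),round(b),round((t+90)%180-90,1)))
    return out
def yaw(o): 
    x=Ro.from_quat(o["tool_rot"]).as_matrix()[:,0]; return np.degrees(np.arctan2(x[1],x[0]))
def go(x,y,z,length_yaw):
    """shift (units of 60 mm, tool axes now) and turn in degrees to reach TCP xyz with jaws across length_yaw"""
    o=bot.get_obs(); R=Ro.from_quat(o["tool_rot"]).as_matrix()
    s=R.T@(np.array([x,y,z])-o["eef_pos"])/.06
    t=-((length_yaw+90-yaw(o)+90)%180-90)
    print("shift",s.round(2),"turn",round(t,1),"| at",o["eef_pos"].round(4),"yaw",round(yaw(o),1),"q6",round(o["joint_pos"][5],2),"t",round(o["clock"],2),"grip",round(o["grip_width"],4),"F",np.round(o["ft_force"],1))
E
python3 - <<'E'
from h import *
c=vision.camera("top")
for col in HSV:
    print(col,"tray z=.007",*rects(c,col,.007),sep="\n  "); print(" as grip z=.041",*[r for r in rects(c,col,.041)],sep="\n  ")
# inner blobs for blue/yellow/red: 
s=c["color"][150:250,115:390]; cv2.imwrite("pics/crop.png",cv2.resize(s,None,fx=2.9,fy=2.9))
E
```

```text
blue
  tray z=.007
  ([197, 210], 0.4888, 0.1379, 91, 28, 21.6)
  ([143, 189], 0.5587, 0.3055, 159, 98, -1.8)
 as grip z=.041
  ([197, 210], 0.4832, 0.1314, 89, 27, 21.6)
  ([143, 189], 0.551, 0.2938, 154, 95, -1.8)
yellow
  tray z=.007
  ([356, 194], 0.5343, -0.3424, 167, 102, -18.9)
  ([141, 184], 0.5738, 0.309, 124, 40, 3.5)
 as grip z=.041
  ([356, 194], 0.5274, -0.334, 162, 98, -18.9)
  ([141, 184], 0.5657, 0.2972, 120, 39, 3.5)
red
  tray z=.007
  ([356, 197], 0.5267, -0.344, 86, 31, -22.3)
  ([201, 212], 0.4846, 0.1262, 163, 95, 19.5)
 as grip z=.041
  ([356, 197], 0.52, -0.3355, 84, 30, -22.3)
  ([201, 212], 0.4791, 0.1201, 158, 92, 19.5)
grey
  tray z=.007
 as grip z=.041
```

View pics/crop.png

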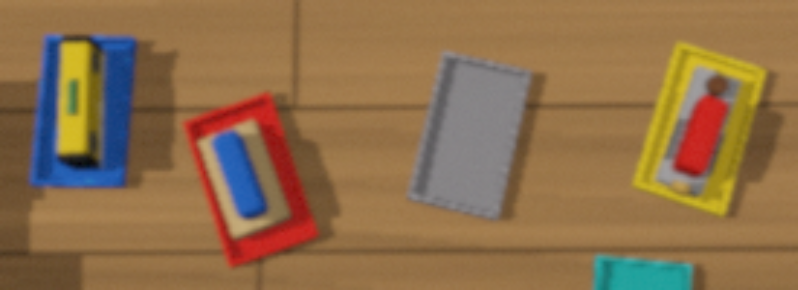

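The crop confirms the level, sander and red-grip plane in the blue, red and yellow trays, with the grey tray empty and the turquoise one below. Next is the grey tray, then the approach.

```bash
python3 - <<'E'
from h import *
c=vision.camera("top"); h=cv2.cvtColor(c["color"],cv2.COLOR_BGR2HSV)
print(h[197,278],h[185,270],h[172,282],h[220,262])
roi=h[160:235,245:310]; m=(roi[...,1]<60).astype(np.uint8)*255
k=max(cv2.findContours(m,0,1)[0],key=cv2.contourArea)[:,0]+[245,160]
w=cast(c,k,.007); print(cv2.minAreaRect((w*1000).astype(np.float32)))
go(.555,.300,.20,2)
E
```

```text
[156   9 135] [140   6 134] [165   8 121] [ 13  76 128]
((529.3704833984375, -103.09298706054688), (97.60257720947266, 163.22923278808594), 75.97334289550781)
shift [0.07 6.33 0.51] turn -26.6 | at [0.2082 0.4542 0.2307] yaw 65.4 q6 1.57 t 0.2 grip 0.085 F [0.  0.4 0.2]
```

>>> play_rows --deltas '[1, 0, 0.9, 0.07, 0, 1, 0, 0.9, 0.07, 0, 1, 0, 0.9, 0.07, 0, 1, 0, 0.9, 0.07, 0, 1, 0, 0.9, 0.07, 0, 1, 0.07, 0.9, 0.07, 0, 1, 0, 0.9, 0.07, 0, 1, 0, 0, 0, -9, 1, 0, 0, 0, -9, 1, 0, 0, 0, -8.6, 1, 0, 0, 0, 0]'

```text
clock: 1.58
eef_pos: [0.5643, 0.2958, 0.1945]
tool_rot: [0.689, 0.725, -0.003, -0.001]
ft_force: [-0.3, -0.5, -0.4]
grip_width: 0.0854
```

```bash
python3 - <<'E'
from h import *
c=vision.camera("wrist"); cv2.imwrite("pics/w1.png",c["color"])
print(*rects(c,"blue",.007,1000),sep="\n"); print(*rects(c,"yellow",.041,1000),sep="\n"); 
go(.566,.299,.031,2)
E
```

```text
([259, 163], 0.5621, 0.3052, 164, 97, -1.6)
([79, 86], 0.482, 0.109, 103, 44, 21.3)
([256, 179], 0.5678, 0.3002, 123, 28, 1.7)
shift [0.06 0.05 2.72] turn 0.8 | at [0.5642 0.2958 0.1944] yaw 92.8 q6 0.43 t 1.62 grip 0.0853 F [0.7 0.6 0.4]
```

View pics/w1.png

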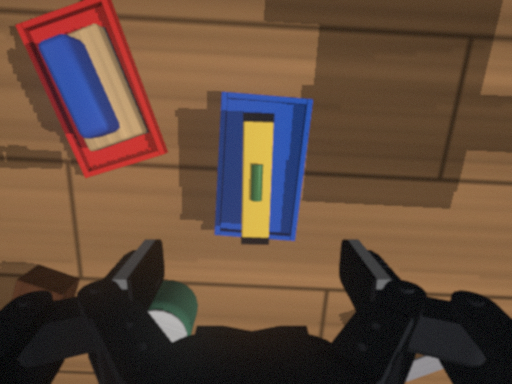

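The wrist view shows the level in the blue tray centred at (256,179), upright and nearly aligned with the jaws. Red tray with sander is upper left, with the tin and offcut behind the fingers.

>>> play_rows --deltas '[1, 0.07, 0.05, 0.7, 0, 1, 0, 0, 0.7, 0, 1, 0, 0, 0.7, 0, 1, 0, 0, 0.5, 0, 1, 0, 0, 0.2, 0, 1, 0, 0, 0, 0, 0, 0, 0, 0, 0, 0, 0, 0, 0, 0, 0, 0, 0, 0, 0, 0, 0, 0, 0, 0, 0, 0, 0, 0, 0]'

```text
clock: 3.0
eef_pos: [0.5703, 0.3032, 0.0291]
tool_rot: [0.694, 0.72, 0.003, 0.001]
ft_force: [0.1, 0.4, -1.4]
grip_width: 0.0272
```

>>> play_rows --deltas '[0, 0, 0, -0.3, 0, 0, 0, 0, -0.6, 0, 0, 0, 0, -0.7, 0, 0, 0, 0, -0.4, 0, 0, 0, 0, 0, 0]'

```text
clock: 3.62
eef_pos: [0.5692, 0.3027, 0.1557]
tool_rot: [0.694, 0.72, 0.003, 0.001]
ft_force: [-0.3, 0.2, -1.7]
grip_width: 0.0273
```

```bash
python3 - <<'E'
from h import *
c=vision.camera("wrist"); cv2.imwrite("pics/w2.png",c["color"])
print(*rects(c,"yellow",.15,1000),sep="\n"); 
go(.5294,-.1031,.14,-14)
E
```

```text
([251, 221], 0.5686, 0.3025, 123, 37, 2.1)
shift [-6.73 -0.9   0.22] turn 16.1 | at [0.5686 0.3024 0.1542] yaw 92.1 q6 0.45 t 3.67 grip 0.0275 F [ 0.9 -0.3 -1.9]
```

View pics/w2.png

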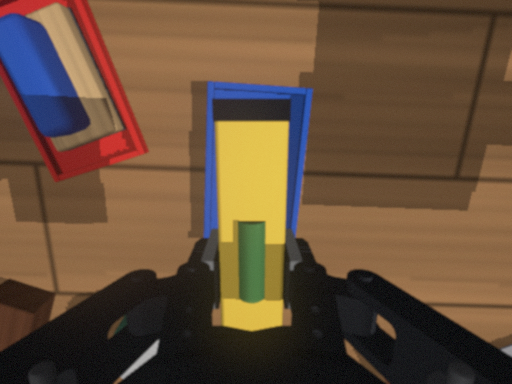

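The level is held upright between the pads (vial at 250,262), clear of the tray.

>>> play_rows --deltas '[0, -0.84, -0.11, 0, 0, 0, -0.84, -0.11, 0, 0, 0, -0.84, -0.11, 0, 0, 0, -0.84, -0.11, 0, 0, 0, -0.84, -0.11, 0, 0, 0, -0.84, -0.11, 0, 0, 0, -0.84, -0.11, 0, 0, 0, -0.84, -0.11, 0, 0, 0, 0, 0, 0, 8, 0, 0, 0, 0, 8, 0, 0, 0, 0, 0]'

```text
clock: 5.05
eef_pos: [0.5188, -0.1153, 0.1364]
tool_rot: [0.789, 0.614, -0.009, -0.008]
ft_force: [0.2, 0.4, -1.7]
grip_width: 0.0274
```

```bash
python3 - <<'E'
from h import *
c=vision.camera("wrist"); cv2.imwrite("pics/w3.png",c["color"])
c=vision.camera("side"); cv2.imwrite("pics/s3.png",c["color"])
go(.5294,-.1031,.033,-14)
E
```

```text
shift [0.24 0.16 1.72] turn -0.2 | at [ 0.5191 -0.1149  0.1368] yaw 75.8 q6 0.03 t 5.15 grip 0.0269 F [-0.9  0.3 -1.9]
```

View pics/w3.png

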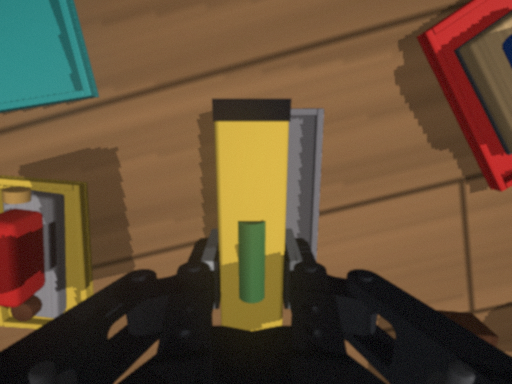

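The level hangs over the grey tray, slightly left of it (tray right wall at 310,180). A correction of +0.24, +0.16 follows, then the descent.

>>> play_rows --deltas '[0, 0.24, 0.16, 0, 0, 0, 0, 0, 0.5, 0, 0, 0, 0, 0.5, 0, 0, 0, 0, 0.35, 0, 0, 0, 0, 0, 0]'

```text
clock: 5.78
eef_pos: [0.5356, -0.0976, 0.0536]
tool_rot: [0.786, 0.619, -0.007, -0.007]
ft_force: [-0.1, -0.0, -1.9]
grip_width: 0.0271
```

```bash
python3 - <<'E'
from h import *
go(.5294,-.1031,.0295,-14)
E
```

```text
shift [-0.11 -0.07  0.4 ] turn 0.4 | at [ 0.5356 -0.0976  0.0536] yaw 76.4 q6 0.06 t 5.78 grip 0.0271 F [-0.1 -0.  -1.9]
```

>>> play_rows --deltas '[0, -0.1, -0.07, 0.15, 0, 0, 0, 0, 0.12, 0, 0, 0, 0, 0.06, 0, 0, 0, 0, 0, 0]'

```text
clock: 6.28
eef_pos: [0.5321, -0.1022, 0.0351]
tool_rot: [0.785, 0.619, -0.005, -0.006]
ft_force: [0.1, -0.3, -1.4]
grip_width: 0.0271
```

```bash
python3 - <<'E'
from h import *
go(.5294,-.1031,.0295,-14)
E
```

```text
shift [-0.02 -0.04  0.09] turn 0.6 | at [ 0.5321 -0.1022  0.0351] yaw 76.6 q6 0.05 t 6.28 grip 0.0271 F [ 0.1 -0.3 -1.4]
```

>>> play_rows --deltas '[0, 0, -0.03, 0.05, 0, 0, 0, 0, 0.05, 0, 0, 0, 0, 0, 0]'

```text
clock: 6.65
eef_pos: [0.5309, -0.102, 0.0296]
tool_rot: [0.785, 0.619, -0.005, -0.005]
ft_force: [-0.2, -0.4, -1.5]
grip_width: 0.0271
```

>>> play_rows --deltas '[0, 0, 0, 0.03, 0, 0, 0, 0, 0.02, 0, 0, 0, 0, 0, 0]'

```text
clock: 7.02
eef_pos: [0.5311, -0.1021, 0.0296]
tool_rot: [0.785, 0.619, -0.004, -0.004]
ft_force: [0.1, -0.4, -1.9]
grip_width: 0.0269
```

>>> play_rows --deltas '[0, 0, 0, 0.06, 0, 0, 0, 0, 0.0, 0]'

```text
clock: 7.28
eef_pos: [0.5315, -0.1022, 0.0292]
tool_rot: [0.785, 0.619, -0.003, -0.003]
ft_force: [0.3, -0.2, -1.6]
grip_width: 0.0274
```

>>> play_rows --deltas '[0, 0, 0, 0.1, 0, 0, 0, 0, 0.0, 0]'

```text
clock: 7.52
eef_pos: [0.5324, -0.1025, 0.0295]
tool_rot: [0.785, 0.619, -0.002, -0.001]
ft_force: [0.4, -1.5, -2.2]
grip_width: 0.0271
```

>>> play_rows --deltas '[0.6, 0, 0, 0, 0, 1, 0, 0, 0, 0, 1, 0, 0, -0.2, 0, 1, 0, 0, -0.5, 0, 1, 0, 0, -0.7, 0, 1, 0, 0, -0.7, 0, 1, 0, 0, -0.6, 0, 1, 0, 0, 0, 0]'

```text
clock: 8.52
eef_pos: [0.5332, -0.1024, 0.1958]
tool_rot: [0.785, 0.619, -0.003, -0.003]
ft_force: [-0.1, 0.3, -0.5]
grip_width: 0.0854
```

```bash
python3 - <<'E'
from h import *
c=vision.camera("wrist"); cv2.imwrite("pics/w4.png",c["color"])
print(*rects(c,"yellow",.05,1000),sep="\n")
go(.480,.131,.20,21)
E
```

```text
([46, 275], 0.5824, -0.3369, 76, 28, 69.8)
([66, 205], 0.5264, -0.3093, 139, 91, -18.9)
([251, 172], 0.5283, -0.102, 119, 28, -13.8)
shift [ 3.58 -1.75 -0.09] turn -34.5 | at [ 0.5321 -0.1022  0.1939] yaw 76.5 q6 0.05 t 8.57 grip 0.0854 F [ 0.5  0.1 -0.5]
```

View pics/w4.png

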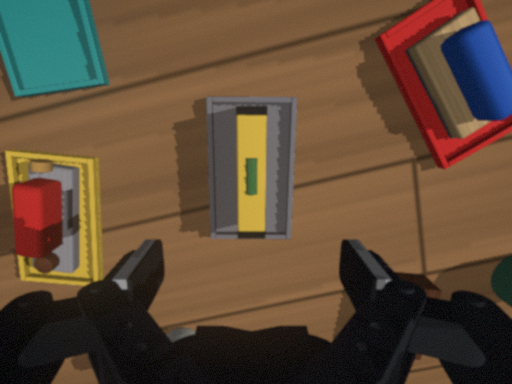

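The level lies lengthwise in the grey tray, centred at (251,172). Sander next.

>>> play_rows --deltas '[1, 0.86, -0.42, 0, 0, 1, 0.86, -0.42, 0, 0, 1, 0.86, -0.42, 0, 0, 1, 0.86, -0.42, 0, 0, 1, 0, 0, 0, -8.6, 1, 0, 0, 0, -8.6, 1, 0, 0, 0, -8.6, 1, 0, 0, 0, -8.6, 1, 0, 0, 0, 0]'

```text
clock: 9.7
eef_pos: [0.4728, 0.1278, 0.1815]
tool_rot: [0.559, 0.829, -0.012, -0.014]
ft_force: [-0.2, -0.1, 0.2]
grip_width: 0.0855
```

```bash
python3 - <<'E'
from h import *
c=vision.camera("wrist"); cv2.imwrite("pics/w5.png",c["color"])
print(*rects(c,"red",.007,1000),sep="\n"); print(*rects(c,"blue",.05,1000),sep="\n")
go(.480,.131,.029,21)
E
```

```text
([244, 185], 0.4883, 0.1264, 165, 98, 19.3)
([329, 300], 0.5512, 0.258, 102, 50, -1.3)
([387, 251], 0.488, 0.2798, 89, 33, 88.1)
([248, 199], 0.485, 0.1302, 90, 28, 21.3)
shift [-0.02  0.22  2.53] turn 0.9 | at [0.4728 0.1278 0.1815] yaw 111.9 q6 -0.12 t 9.75 grip 0.0853 F [-0.2 -0.3 -0.5]
```

View pics/w5.png

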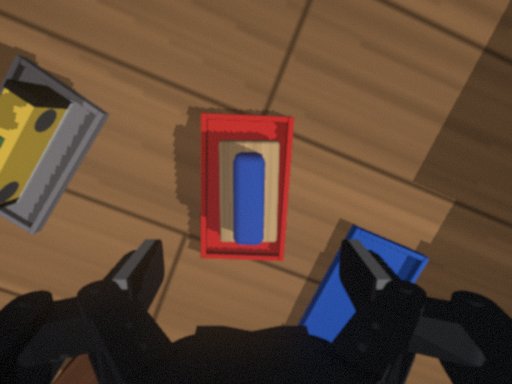

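Sander in red tray is at (248,199), aligned with the jaws. Blue tray's edge is at lower right, below fingertip height.

>>> play_rows --deltas '[1, -0.03, 0.2, 0.6, 0, 1, 0, 0, 0.7, 0, 1, 0, 0, 0.6, 0, 1, 0, 0, 0.4, 0, 1, 0, 0, 0, 0, 1, 0, 0, 0, 0]'

```text
clock: 10.5
eef_pos: [0.4796, 0.1296, 0.0383]
tool_rot: [0.565, 0.825, -0.012, -0.014]
ft_force: [0.9, -0.3, 0.2]
grip_width: 0.0853
```

```bash
python3 - <<'E'
from h import *
go(.4848,.1305,.030,21.4)
E
```

```text
shift [-0.02  0.09  0.14] turn -0.3 | at [0.4796 0.1296 0.0383] yaw 111.1 q6 -0.11 t 10.5 grip 0.0853 F [ 0.9 -0.3  0.2]
```

>>> play_rows --deltas '[1, 0, 0.1, 0.14, 0, 1, 0, 0, 0, 0, 0, 0, 0, 0, 0, 0, 0, 0, 0, 0, 0, 0, 0, 0, 0, 0, 0, 0, 0, 0, 0, 0, 0, 0, 0]'

```text
clock: 11.38
eef_pos: [0.4883, 0.1327, 0.0326]
tool_rot: [0.566, 0.824, -0.009, -0.012]
ft_force: [-0.2, -0.0, -1.1]
grip_width: 0.0289
```

>>> play_rows --deltas '[0, 0, 0, -0.3, 0, 0, 0, 0, -0.6, 0, 0, 0, 0, -0.6, 0, 0, 0, 0, -0.2, 0, 0, 0, 0, 0, 0]'

```text
clock: 12.0
eef_pos: [0.4883, 0.1321, 0.1335]
tool_rot: [0.566, 0.824, -0.013, -0.015]
ft_force: [0.3, -0.0, -2.1]
grip_width: 0.0292
```

```bash
python3 - <<'E'
from h import *
go(.5645,.305,.13,-1.7)
E
```

```text
shift [ 2.23  2.22 -0.  ] turn 22.8 | at [0.4883 0.1321 0.1335] yaw 111.1 q6 -0.11 t 12.0 grip 0.0292 F [ 0.3 -0.  -2.1]
```

>>> play_rows --deltas '[0, 0.55, 0.55, 0, 0, 0, 0.55, 0.55, 0, 0, 0, 0.55, 0.55, 0, 0, 0, 0.5, 0.5, 0, 0, 0, 0, 0, 0, 7.6, 0, 0, 0, 0, 7.6, 0, 0, 0, 0, 7.6, 0, 0, 0, 0, 0]'

```text
clock: 13.0
eef_pos: [0.5557, 0.3001, 0.1084]
tool_rot: [0.722, 0.692, -0.03, -0.016]
ft_force: [0.6, -0.4, -1.4]
grip_width: 0.0294
```

```bash
python3 - <<'E'
from h import *
c=vision.camera("wrist"); cv2.imwrite("pics/w6.png",c["color"])
print(*rects(c,"blue",.007,1000),sep="\n")
go(.5645,.305,.036,-1.7)
E
```

```text
([251, 243], 0.6006, 0.2957, 169, 60, -2.2)
([285, 153], 0.5427, 0.3053, 125, 98, -2.0)
shift [0.12 0.22 1.19] turn -0.7 | at [0.5555 0.3    0.1083] yaw 87.6 q6 0.53 t 13.05 grip 0.029 F [-0.7 -0.4 -1.8]
```

View pics/w6.png

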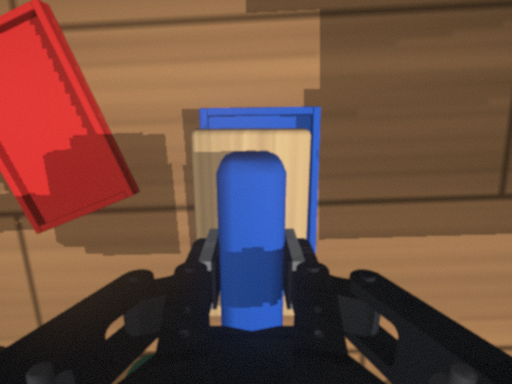

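The sander is held over the blue tray, a few mm back and left of it (tray top-left at 203,108, right wall at 318,180). I correct and descend.

>>> play_rows --deltas '[0, 0.06, 0.11, 0.2, -0.4, 0, 0.06, 0.11, 0.3, -0.3, 0, 0, 0, 0.3, 0, 0, 0, 0, 0.2, 0, 0, 0, 0, 0, 0]'

```text
clock: 13.68
eef_pos: [0.5649, 0.3051, 0.0395]
tool_rot: [0.715, 0.698, -0.032, -0.017]
ft_force: [-0.2, -0.4, -2.1]
grip_width: 0.029
```

```bash
sed -i 's/"F",/"zaxis_tool_dev",Ro.from_quat(o["tool_rot"]).as_matrix()[:2,2].round(3),"F",/' h.py; python3 - <<'E'
from h import *
go(.5645,.305,.0326,-1.7)
R=Ro.from_quat([.566,.824,-.0095,-.012]).as_matrix(); print("world z in tool at grasp",R[2].round(3)); print("now",Ro.from_quat(bot.get_obs()["tool_rot"]).as_matrix()[2].round(3))
E
```

```text
shift [0.   0.   0.12] turn 0.3 | at [0.5649 0.3051 0.0395] yaw 88.6 q6 0.51 t 13.68 grip 0.029 zaxis_tool_dev [-0.069 -0.02 ] F [-0.2 -0.4 -2.1]
world z in tool at grasp [ 0.009 -0.029 -1.   ]
now [-0.022 -0.069 -0.997]
```

>>> play_rows --deltas '[0, 0, 0, 0.05, 0, 0, 0, 0, 0.05, 0, 0, 0, 0, 0.05, 0, 0, 0, 0, 0.05, 0]'

```text
clock: 14.18
eef_pos: [0.5649, 0.3052, 0.0346]
tool_rot: [0.715, 0.698, -0.03, -0.016]
ft_force: [-5.1, -2.9, 8.6]
grip_width: 0.0294
```

```bash
python3 - <<'E'
from h import *
go(.5645,.305,.0326,-1.7)
print("now",Ro.from_quat(bot.get_obs()["tool_rot"]).as_matrix()[2].round(3))
E
```

```text
shift [-0.   -0.    0.03] turn 0.3 | at [0.5649 0.3052 0.0346] yaw 88.6 q6 0.51 t 14.18 grip 0.0294 zaxis_tool_dev [-0.065 -0.018] F [-5.1 -2.9  8.6]
now [-0.02  -0.065 -0.998]
```

>>> play_rows --deltas '[0, 0, 0, 0.07, 0, 0, 0, 0, 0.07, 0, 0, 0, 0, 0.07, 0, 0, 0, 0, 0.07, 0]'

```text
clock: 14.68
eef_pos: [0.5646, 0.305, 0.034]
tool_rot: [0.715, 0.698, -0.025, -0.015]
ft_force: [-6.6, -4.7, 14.2]
grip_width: 0.0291
```

>>> play_rows --deltas '[0, 0, 0, 0.08, 0, 0, 0, 0, 0.08, 0, 0, 0, 0, 0.08, 0, 0, 0, 0, 0.08, 0, 0, 0, 0, 0.08, 0, 0, 0, 0, 0.06, 0, 0, 0, 0, 0.03, 0]'

```text
clock: 15.55
eef_pos: [0.5648, 0.3051, 0.0335]
tool_rot: [0.716, 0.698, -0.016, -0.012]
ft_force: [0.1, -0.2, -1.1]
grip_width: 0.029
```

>>> play_rows --deltas '[0.5, 0, 0, 0, 0, 1, 0, 0, 0, 0, 1, 0, 0, -0.2, 0, 1, 0, 0, -0.4, 0, 1, 0, 0, -0.6, 0, 1, 0, 0, -0.7, 0, 1, 0, 0, -0.7, 0, 1, 0, 0, 0, 0]'

```text
clock: 16.55
eef_pos: [0.5728, 0.3068, 0.1979]
tool_rot: [0.716, 0.698, -0.014, -0.012]
ft_force: [1.3, 0.0, 0.4]
grip_width: 0.0854
```

```bash
python3 - <<'E'
from h import *
c=vision.camera("wrist"); cv2.imwrite("pics/w7.png",c["color"])
print(*rects(c,"blue",.007,1000),sep="\n");print(*rects(c,"blue",.05,1000),sep="\n")
go(.510,-.333,.20,-22)
E
```

```text
([250, 161], 0.5621, 0.3048, 164, 97, -1.7)
([250, 161], 0.5555, 0.3053, 143, 85, -1.7)
shift [-10.68  -0.77   0.02] turn 20.6 | at [0.5718 0.3063 0.1955] yaw 88.6 q6 0.51 t 16.6 grip 0.0856 zaxis_tool_dev [-0.04  -0.005] F [0.7 0.  1.4]
```

View pics/w7.png

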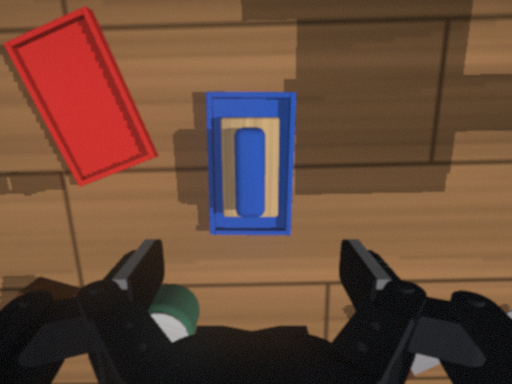

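The sander lies flat in the blue tray, base centred about (250,167) against tray centre (250,163). The red tray is empty. I go on to the plane.

>>> play_rows --deltas '[1, -0.85, -0.06, 0, 0, 1, -0.85, -0.06, 0, 0, 1, -0.85, -0.06, 0, 0, 1, -0.85, -0.06, 0, 0, 1, -0.85, -0.06, 0, 0, 1, -0.85, -0.06, 0, 0, 1, -0.85, -0.06, 0, 0, 1, -0.85, -0.06, 0, 0, 1, -0.85, -0.06, 0, 0, 1, -0.85, -0.06, 0, 0, 1, -0.85, -0.06, 0, 0, 1, -0.5, -0.06, 0, 0]'

```text
clock: 18.1
eef_pos: [0.5048, -0.2979, 0.1843]
tool_rot: [0.713, 0.701, -0.025, -0.023]
ft_force: [0.3, 0.4, 0.5]
grip_width: 0.0852
```

```bash
python3 - <<'E'
from h import *
go(.510,-.333,.20,-22)
E
```

```text
shift [-0.58  0.08 -0.26] turn 21.0 | at [ 0.5048 -0.2979  0.1843] yaw 89.0 q6 -0.5 t 18.1 grip 0.0852 zaxis_tool_dev [-0.068 -0.003] F [0.3 0.4 0.5]
```

>>> play_rows --deltas '[1, -0.55, 0.08, -0.2, 0, 1, 0, 0, 0, 7, 1, 0, 0, 0, 7, 1, 0, 0, 0, 7, 1, 0, 0, 0, 0]'

```text
clock: 18.73
eef_pos: [0.5046, -0.3336, 0.1875]
tool_rot: [0.833, 0.552, -0.032, -0.025]
ft_force: [-0.2, -0.1, -0.1]
grip_width: 0.0852
```

```bash
python3 - <<'E'
from h import *
c=vision.camera("wrist"); cv2.imwrite("pics/w8.png",c["color"])
print(*rects(c,"yellow",.007,1000),sep="\n");print(*rects(c,"red",.05,1000),sep="\n")
go(.522,-.337,.028,-22)
E
```

```text
([260, 210], 0.5385, -0.3426, 165, 99, -19.3)
([499, 116], 0.5392, -0.069, 137, 24, -13.3)
([260, 206], 0.522, -0.3347, 82, 29, -22.0)
shift [0.13 0.5  2.62] turn -0.8 | at [ 0.5045 -0.3335  0.1875] yaw 67.2 q6 -0.16 t 18.77 grip 0.0855 zaxis_tool_dev [-0.081  0.006] F [-0.9 -0.8  1.1]
```

View pics/w8.png

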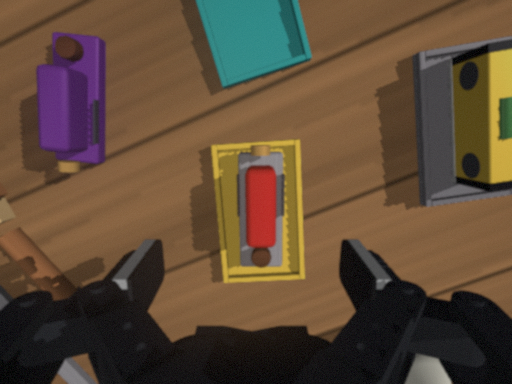

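The plane in the yellow tray has its red grip at (260,206) and knob toward (261,256). The purple plane (70,100) and turquoise tray are well clear. I descend in moderate steps.

>>> play_rows --deltas '[1, 0.06, 0.2, 0.3, 0, 1, 0.06, 0.2, 0.4, 0, 1, 0.05, 0.17, 0.4, 0, 1, 0, 0, 0.4, 0, 1, 0, 0, 0.4, 0, 1, 0, 0, 0.3, 0, 1, 0, 0, 0, 0]'

```text
clock: 19.65
eef_pos: [0.5307, -0.3333, 0.0377]
tool_rot: [0.829, 0.557, -0.033, -0.029]
ft_force: [-0.5, -0.5, -1.1]
grip_width: 0.0852
```

```bash
python3 - <<'E'
from h import *
go(.527,-.337,.028,-22)
E
```

```text
shift [-0.08 -0.02  0.17] turn -0.2 | at [ 0.5307 -0.3333  0.0377] yaw 67.8 q6 -0.15 t 19.65 grip 0.0852 zaxis_tool_dev [-0.088  0.011] F [-0.5 -0.5 -1.1]
```

>>> play_rows --deltas '[1, -0.08, 0, 0.17, 0, 1, 0, 0, 0, 0, 0, 0, 0, 0, 0, 0, 0, 0, 0, 0, 0, 0, 0, 0, 0, 0, 0, 0, 0, 0, 0, 0, 0, 0, 0]'

```text
clock: 20.52
eef_pos: [0.5302, -0.3388, 0.0293]
tool_rot: [0.829, 0.558, -0.032, -0.027]
ft_force: [-0.2, -1.5, -1.7]
grip_width: 0.0288
```

```bash
python3 - <<'E'
from h import *
go(.527,-.337,.13,-22)
E
```

```text
shift [-0.03 -0.2  -1.67] turn -0.1 | at [ 0.5302 -0.3388  0.0293] yaw 67.9 q6 -0.16 t 20.52 grip 0.0288 zaxis_tool_dev [-0.083  0.009] F [-0.2 -1.5 -1.7]
```

>>> play_rows --deltas '[0, 0, 0, -0.2, 0, 0, 0, -0.05, -0.4, 0, 0, 0, -0.05, -0.5, 0, 0, 0, -0.05, -0.5, 0, 0, 0, -0.05, -0.4, 0, 0, 0, 0, -0.2, 0, 0, 0, 0, 0, 0]'

```text
clock: 21.4
eef_pos: [0.5279, -0.3339, 0.1638]
tool_rot: [0.829, 0.557, -0.034, -0.031]
ft_force: [0.1, -0.7, -3.7]
grip_width: 0.0292
```

```bash
python3 - <<'E'
from h import *
go(.483,.125,.145,19.4)
E
```

```text
shift [ 6.81 -3.54  0.48] turn -41.5 | at [ 0.5279 -0.3339  0.1638] yaw 67.9 q6 -0.16 t 21.4 grip 0.0292 zaxis_tool_dev [-0.091  0.013] F [ 0.1 -0.7 -3.7]
```

>>> play_rows --deltas '[0, 0.34, -0.18, 0, 0, 0, 0.34, -0.18, 0, 0, 0, 0.34, -0.18, 0, 0, 0, 0.34, -0.18, 0, 0, 0, 0.34, -0.18, 0, 0, 0, 0.34, -0.18, 0, 0, 0, 0.34, -0.18, 0, 0, 0, 0.34, -0.18, 0, 0, 0, 0.34, -0.18, 0, 0, 0, 0.34, -0.18, 0, 0, 0, 0.34, -0.18, 0, 0, 0, 0.34, -0.18, 0, 0]'

```text
clock: 22.9
eef_pos: [0.4946, -0.0454, 0.1616]
tool_rot: [0.829, 0.556, -0.038, -0.037]
ft_force: [-0.5, -0.8, -4.1]
grip_width: 0.0294
```

```bash
python3 - <<'E'
from h import *
go(.483,.125,.145,19.4)
E
```

```text
shift [ 2.56 -1.22  0.35] turn -41.6 | at [ 0.4946 -0.0454  0.1616] yaw 67.8 q6 0.29 t 22.9 grip 0.0294 zaxis_tool_dev [-0.105  0.019] F [-0.5 -0.8 -4.1]
```

>>> play_rows --deltas '[0, 0.35, -0.17, 0, 0, 0, 0.35, -0.17, 0, 0, 0, 0.35, -0.17, 0, 0, 0, 0.35, -0.17, 0, 0, 0, 0.35, -0.17, 0, 0, 0, 0.35, -0.17, 0, 0, 0, 0.3, -0.1, 0, 0, 0, 0, 0, 0, -5, 0, 0, 0, 0, -5, 0, 0, 0, 0, -5, 0, 0, 0, 0, -5, 0, 0, 0, 0, -5]'

```text
clock: 24.4
eef_pos: [0.4832, 0.1264, 0.1643]
tool_rot: [0.682, 0.729, -0.03, -0.044]
ft_force: [-0.0, 0.1, -4.3]
grip_width: 0.029
```

>>> play_rows --deltas '[0, 0, 0, 0, -5, 0, 0, 0, 0, -5, 0, 0, 0, 0, -4, 0, 0, 0, 0, 0]'

```text
clock: 24.9
eef_pos: [0.4829, 0.1277, 0.1638]
tool_rot: [0.585, 0.809, -0.025, -0.047]
ft_force: [0.6, 0.6, -3.8]
grip_width: 0.0288
```

```bash
python3 - <<'E'
from h import *
c=vision.camera("wrist"); cv2.imwrite("pics/w9.png",c["color"])
print(*rects(c,"red",.007,1000),sep="\n")
go(.483,.125,.034,19.4)
R=Ro.from_quat([.829,.558,-.032,-.027]).as_matrix(); print("grasp",R[2].round(3),"now",Ro.from_quat(bot.get_obs()["tool_rot"]).as_matrix()[2].round(3))
E
```

```text
([251, 238], 0.5355, 0.152, 203, 74, 18.8)
([203, 166], 0.4812, 0.0895, 129, 38, 16.1)
shift [-0.15  0.19  2.15] turn -1.3 | at [0.4829 0.1277 0.1638] yaw 108.1 q6 -0.09 t 24.95 grip 0.0295 zaxis_tool_dev [-0.106  0.015] F [ 0.2 -0.1 -3.9]
grasp [-0.023 -0.08  -0.996] now [ 0.047 -0.096 -0.994]
```

View pics/w9.png

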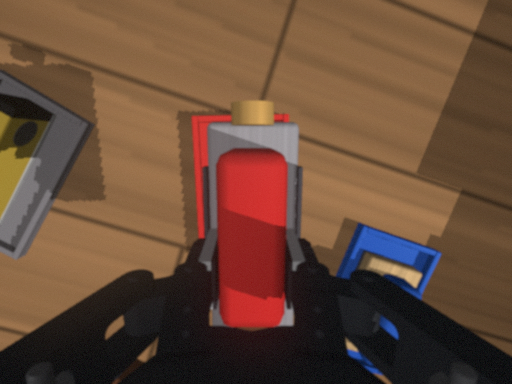

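The plane hangs over the red tray, about 3 mm to the right of centre, with the tray's left wall at (200,170). I correct and descend.

>>> play_rows --deltas '[0, -0.05, 0.07, 0.25, -1.3, 0, -0.05, 0.06, 0.3, 0, 0, -0.05, 0.06, 0.4, 0, 0, 0, 0, 0.4, 0, 0, 0, 0, 0.3, 0, 0, 0, 0, 0.15, 0, 0, 0, 0, 0, 0]'

```text
clock: 25.82
eef_pos: [0.4849, 0.1238, 0.0462]
tool_rot: [0.576, 0.816, -0.026, -0.048]
ft_force: [-0.1, 0.5, -2.9]
grip_width: 0.0292
```

```bash
python3 - <<'E'
from h import *
go(.483,.125,.030,19.4)
E
```

```text
shift [0.02 0.   0.27] turn 0.0 | at [0.4849 0.1238 0.0462] yaw 109.4 q6 -0.12 t 25.82 grip 0.0292 zaxis_tool_dev [-0.108  0.013] F [-0.1  0.5 -2.9]
```

>>> play_rows --deltas '[0, 0, 0, 0.1, 0, 0, 0, 0, 0.08, 0, 0, 0, 0, 0.06, 0, 0, 0, 0, 0.06, 0, 0, 0, 0, 0.05, 0]'

```text
clock: 26.45
eef_pos: [0.4847, 0.1245, 0.0302]
tool_rot: [0.576, 0.816, -0.024, -0.046]
ft_force: [-8.6, -2.4, 25.2]
grip_width: 0.0296
```

```bash
python3 - <<'E'
from h import *
go(.483,.125,.030,19.4)
print("now",Ro.from_quat(bot.get_obs()["tool_rot"]).as_matrix()[2].round(3))
E
```

```text
shift [ 0.02 -0.02  0.01] turn 0.0 | at [0.4847 0.1245 0.0302] yaw 109.4 q6 -0.11 t 26.45 grip 0.0296 zaxis_tool_dev [-0.102  0.014] F [-8.6 -2.4 25.2]
now [ 0.048 -0.091 -0.995]
```

>>> play_rows --deltas '[0, 0, 0, 0.02, 0, 0, 0, 0, 0.03, 0, 0, 0, 0, 0.03, 0, 0, 0, 0, 0.03, 0, 0, 0, 0, 0.03, 0, 0, 0, 0, 0.03, 0]'

```text
clock: 27.2
eef_pos: [0.4849, 0.1246, 0.0302]
tool_rot: [0.576, 0.816, -0.021, -0.043]
ft_force: [-4.6, -0.4, 12.0]
grip_width: 0.0291
```

```bash
python3 - <<'E'
from h import *
go(.483,.125,.030,19.4)
print("now",Ro.from_quat(bot.get_obs()["tool_rot"]).as_matrix()[2].round(3))
E
```

```text
shift [ 0.02 -0.03  0.01] turn 0.0 | at [0.4849 0.1246 0.0302] yaw 109.4 q6 -0.11 t 27.2 grip 0.0291 zaxis_tool_dev [-0.095  0.015] F [-4.6 -0.4 12. ]
now [ 0.045 -0.084 -0.995]
```

>>> play_rows --deltas '[0, 0, 0, 0.04, 0, 0, 0, 0, 0.04, 0, 0, 0, 0, 0.04, 0, 0, 0, 0, 0.04, 0, 0, 0, 0, 0.02, 0, 0.2, 0, 0, 0, 0, 0.4, 0, 0, 0, 0, 0.7, 0, 0, 0, 0, 1, 0, 0, 0, 0, 1, 0, 0, 0, 0]'

```text
clock: 28.45
eef_pos: [0.4864, 0.1252, 0.0303]
tool_rot: [0.576, 0.816, -0.018, -0.039]
ft_force: [-0.6, -0.2, 0.7]
grip_width: 0.0849
```

>>> play_rows --deltas '[1, 0, 0, -0.2, 0, 1, 0, 0, -0.4, 0, 1, 0, 0, -0.5, 0, 1, 0, 0, -0.5, 0, 1, 0, 0, -0.5, 0, 1, 0, 0, -0.5, 0, 1, 0, 0, 0, 0]'

```text
clock: 29.32
eef_pos: [0.5012, 0.1227, 0.1954]
tool_rot: [0.576, 0.816, -0.017, -0.038]
ft_force: [-0.4, 0.1, -0.1]
grip_width: 0.0853
```

```bash
python3 - <<'E'
from h import *
c=vision.camera("wrist"); cv2.imwrite("pics/w10.png",c["color"])
print(*rects(c,"red",.007,1000),sep="\n")
go(.531,-.102,.18,-13.8)
E
```

```text
([252, 167], 0.4873, 0.1264, 165, 97, 19.4)
shift [-3.71 -0.76  0.13] turn 33.3 | at [0.5002 0.1225 0.1939] yaw 109.5 q6 -0.12 t 29.38 grip 0.0853 zaxis_tool_dev [-0.084  0.016] F [-0.8  0.1 -0.9]
```

View pics/w10.png

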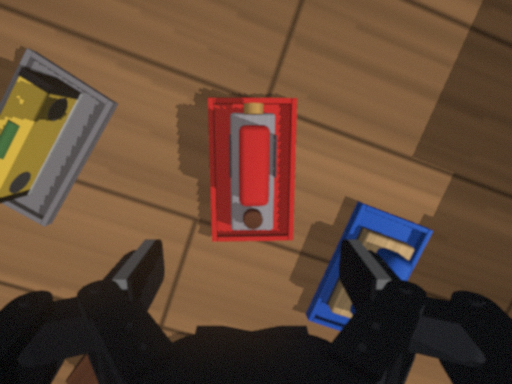

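The plane lies flat in the red tray, sole centred about (252,172) against tray centre (253,168). Last is the level.

>>> play_rows --deltas '[1, -0.46, -0.09, 0, 0, 1, -0.46, -0.09, 0, 0, 1, -0.46, -0.09, 0, 0, 1, -0.46, -0.09, 0, 0, 1, -0.46, -0.09, 0, 0, 1, -0.46, -0.09, 0, 0, 1, -0.46, -0.09, 0, 0, 1, 0, 0, 0, 8, 1, 0, 0, 0, 8, 1, 0, 0, 0, 8, 1, 0, 0, 0, 8, 1, 0, 0, 0, 0]'

```text
clock: 30.88
eef_pos: [0.5183, -0.0776, 0.1716]
tool_rot: [0.783, 0.619, -0.04, -0.043]
ft_force: [0.4, 0.2, -0.9]
grip_width: 0.0856
```

```bash
python3 - <<'E'
from h import *
c=vision.camera("wrist")
print(*rects(c,"yellow",.05,1000),sep="\n")
go(.530,-.102,.0295,-13.8)
E
```

```text
([37, 248], 0.5226, -0.2926, 125, 72, -21.1)
([230, 214], 0.5287, -0.1023, 119, 29, -13.6)
shift [-0.33  0.56  2.32] turn 0.5 | at [ 0.5182 -0.0776  0.1715] yaw 76.7 q6 0.08 t 30.93 grip 0.0857 zaxis_tool_dev [-0.116  0.018] F [ 0.5 -1.  -0.4]
```

>>> play_rows --deltas '[1, -0.11, 0.19, 0.3, 0, 1, -0.11, 0.19, 0.4, 0, 1, -0.11, 0.18, 0.4, 0, 1, 0, 0, 0.4, 0, 1, 0, 0, 0.4, 0, 1, 0, 0, 0.15, 0, 1, 0, 0, 0, 0]'

```text
clock: 31.8
eef_pos: [0.5314, -0.1054, 0.0331]
tool_rot: [0.781, 0.622, -0.042, -0.045]
ft_force: [0.0, -0.2, -0.3]
grip_width: 0.0855
```

```bash
python3 - <<'E'
from h import *
go(.530,-.102,.0295,-13.8)
E
```

```text
shift [ 0.05 -0.03  0.06] turn 0.9 | at [ 0.5314 -0.1054  0.0331] yaw 77.1 q6 0.03 t 31.8 grip 0.0855 zaxis_tool_dev [-0.121  0.019] F [ 0.  -0.2 -0.3]
```

>>> play_rows --deltas '[1, 0.05, -0.03, 0.06, 0.5, 0, 0, 0, 0, 0, 0, 0, 0, 0, 0, 0, 0, 0, 0, 0, 0, 0, 0, 0, 0, 0, 0, 0, 0, 0]'

```text
clock: 32.55
eef_pos: [0.5324, -0.1022, 0.0323]
tool_rot: [0.783, 0.619, -0.04, -0.043]
ft_force: [0.5, 0.6, -2.1]
grip_width: 0.0273
```

>>> play_rows --deltas '[0, 0, 0, -0.2, 0, 0, 0, -0.05, -0.4, 0, 0, 0, -0.05, -0.4, 0, 0, 0, -0.05, -0.4, 0, 0, 0, -0.05, -0.3, 0, 0, 0, 0, 0, 0]'

```text
clock: 33.3
eef_pos: [0.5326, -0.1012, 0.1404]
tool_rot: [0.783, 0.619, -0.04, -0.043]
ft_force: [0.6, -1.2, -1.8]
grip_width: 0.0271
```

```bash
python3 - <<'E'
from h import *
go(.538,-.3425,.13,-19.1)
E
```

```text
shift [-3.89  1.03  0.09] turn 5.8 | at [ 0.5326 -0.1012  0.1404] yaw 76.7 q6 0.05 t 33.3 grip 0.0271 zaxis_tool_dev [-0.116  0.018] F [ 0.6 -1.2 -1.8]
```

>>> play_rows --deltas '[0, -0.36, 0.1, 0, 0, 0, -0.36, 0.1, 0, 0, 0, -0.36, 0.1, 0, 0, 0, -0.36, 0.1, 0, 0, 0, -0.36, 0.1, 0, 0, 0, -0.36, 0.1, 0, 0, 0, -0.36, 0.1, 0, 0, 0, -0.36, 0.1, 0, 0, 0, -0.36, 0.1, 0, 0, 0, 0, 0, 0, 3, 0, 0, 0, 0, 2.8, 0, 0, 0, 0, 0]'

```text
clock: 34.8
eef_pos: [0.5386, -0.3174, 0.1317]
tool_rot: [0.815, 0.577, -0.043, -0.043]
ft_force: [0.3, 0.9, -1.9]
grip_width: 0.0267
```

```bash
python3 - <<'E'
from h import *
go(.5403,-.3438,.04,-19.1)
R=Ro.from_quat([.783,.619,-.04,-.043]).as_matrix(); print("grasp",R[2].round(3),"now",Ro.from_quat(bot.get_obs()["tool_rot"]).as_matrix()[2].round(3))
E
```

```text
shift [-0.37  0.35  1.5 ] turn -0.2 | at [ 0.5386 -0.3174  0.1317] yaw 70.7 q6 -0.17 t 34.8 grip 0.0267 zaxis_tool_dev [-0.12   0.019] F [ 0.3  0.9 -1.9]
grasp [-0.009 -0.117 -0.993] now [-0.022 -0.119 -0.993]
```

Tilt matches the grasp. I correct, then descend.

>>> play_rows --deltas '[0, -0.2, 0.17, 0, 0, 0, -0.17, 0.18, 0, 0, 0, 0, 0, 0.4, 0, 0, 0, 0, 0.4, 0, 0, 0, 0, 0.3, 0, 0, 0, 0, 0.2, 0, 0, 0, 0, 0, 0]'

```text
clock: 35.67
eef_pos: [0.5424, -0.3476, 0.0503]
tool_rot: [0.813, 0.579, -0.043, -0.042]
ft_force: [-0.7, -0.1, -1.3]
grip_width: 0.0274
```

```bash
python3 - <<'E'
from h import *
go(.5403,-.3438,.0325,-19.1)
c=vision.camera("wrist"); cv2.imwrite("pics/w11.png",c["color"])
E
```

```text
shift [ 0.05 -0.02  0.3 ] turn 0.1 | at [ 0.5424 -0.3476  0.0503] yaw 71.0 q6 -0.21 t 35.67 grip 0.0274 zaxis_tool_dev [-0.118  0.019] F [-0.7 -0.1 -1.3]
```

View pics/w11.png

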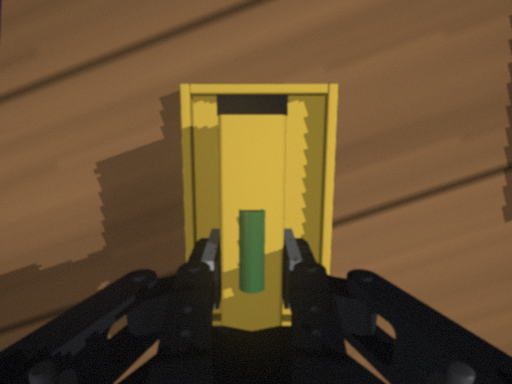

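The level is over the yellow tray and aligned, with walls at x=187 and 330 and the level at 218-288, slightly left. I shift +0.06 and lower it.

>>> play_rows --deltas '[0, 0.06, -0.02, 0.12, 0, 0, 0, 0, 0.08, 0, 0, 0, 0, 0.06, 0, 0, 0, 0, 0.05, 0, 0, 0, 0, 0.04, 0]'

```text
clock: 36.35
eef_pos: [0.5426, -0.3444, 0.0324]
tool_rot: [0.813, 0.58, -0.041, -0.039]
ft_force: [-1.0, 1.0, 10.2]
grip_width: 0.027
```

```bash
python3 - <<'E'
from h import *
go(.5403,-.3438,.0325,-19.1)
E
```

```text
shift [-0.   -0.04  0.  ] turn 0.2 | at [ 0.5426 -0.3444  0.0324] yaw 71.1 q6 -0.21 t 36.35 grip 0.027 zaxis_tool_dev [-0.112  0.015] F [-1.   1.  10.2]
```

>>> play_rows --deltas '[0, 0, 0, 0.02, 0, 0, 0, 0, 0.02, 0, 0, 0, 0, 0, 0, 0.2, 0, 0, 0, 0, 0.4, 0, 0, 0, 0, 0.7, 0, 0, 0, 0, 1, 0, 0, 0, 0, 1, 0, 0, 0, 0]'

```text
clock: 37.35
eef_pos: [0.5431, -0.3448, 0.0321]
tool_rot: [0.813, 0.58, -0.041, -0.037]
ft_force: [0.5, 1.2, -0.4]
grip_width: 0.0848
```

>>> play_rows --deltas '[1, 0, 0, -0.2, 0, 1, 0, 0, -0.4, 0, 1, 0, 0, -0.5, 0, 1, 0, 0, -0.5, 0, 1, 0, 0, -0.5, 0, 1, 0, 0, -0.5, 0, 1, 0, 0, 0, 0]'

```text
clock: 38.22
eef_pos: [0.5615, -0.3473, 0.1974]
tool_rot: [0.813, 0.58, -0.04, -0.035]
ft_force: [0.0, 0.5, 1.0]
grip_width: 0.0857
```

```bash
python3 - <<'E'
from h import *
c=vision.camera("wrist"); cv2.imwrite("pics/w12.png",c["color"])
d=vision.camera("side"); cv2.imwrite("pics/s12.png",d["color"])
go(.5403,-.3438,.2,-19.1)
E
```

```text
shift [-0.07 -0.33 -0.07] turn 0.2 | at [ 0.56   -0.3465  0.1938] yaw 71.1 q6 -0.2 t 38.33 grip 0.0856 zaxis_tool_dev [-0.111  0.014] F [ 0.3  0.2 -1.4]
```

View pics/w12.png

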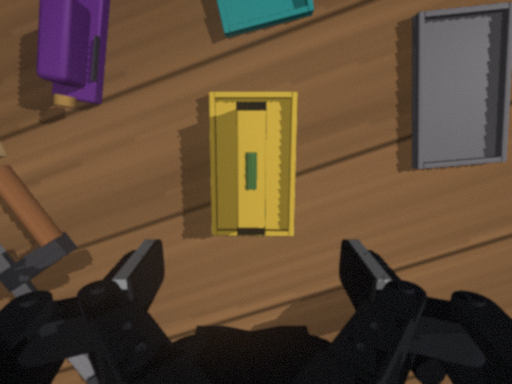

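View pics/s12.png

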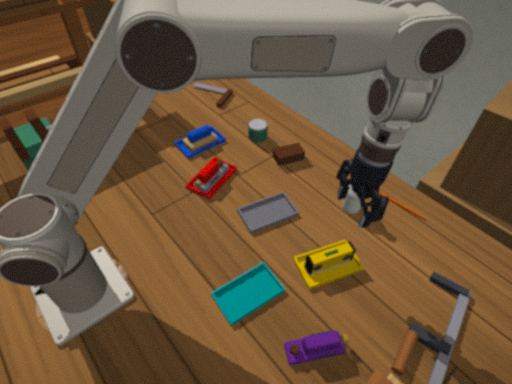

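The level lies upright and centred in the yellow tray (level rows 101-234 of tray 93-236). The grey tray is empty, and the plane, sander, tin and offcut look in order. The gripper is clear, so I hand in.

```bash
python3 -c "
from workcell import ticket
print(ticket.job_done())"
```

```text
the job is handed in; nothing more can be done
None
```

All three tools are in their own trays, and I handed the job in at about 38 s of the 112 s allowed. I parked the level in the grey tray, moved the sander to blue and the plane to red, then moved the level on to yellow.

- **Final positions:** the wrist pictures show each tool lying lengthwise and within a few mm of its tray's centre. They look flat, and the last side view agrees. The grey tray is empty.
- **Bystanders:** the tin and offcut stand as they did. The glue bottle was mostly hidden behind the gripper in the last side view. The gripper stayed well away from it, but I did not confirm its position separately.
- **Tilt:** the tool axis drifted by up to about 7° over the moves, so the sander and plane arrived tilted by 3–5° relative to how they were gripped. I pressed them flat on the tray floor before letting go. The plane still had about 3–4° of sideways tilt when I opened the gripper, and it settled flat.
- **Forces:** the highest wrist-force reading while setting down was about 25 N, taken at the end of moves, so a short peak in between would not show.

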